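# Work a neck blank past the post into the clamping bay

### The job

Push the dark wooden neck blank along the bench, past the steel post, into the clamping bay: first work its left end in behind the post with the right end still out, then swing the right end in, until the whole length lies flush against the bay's back fence. Only push it with the fingers, never pick it up or tip it, leave everything else where it stands, and finish with the hand clear.

Things in the scene. Friction and masses are not known exactly. Their poses are not given: they have to be found in the camera images.
- blank: the instrument-neck blank: dark wooden bar lying loose on the bench, rectangular, 280 mm long (own y), 40 mm wide (own x), 30 mm high, both end faces painted red, pale line along the middle of the top; 0.17 to 0.34 kg, slides on the bench with friction. Origin: centre of its underside. Own +y points roughly to the robot's left, own +x away from the robot; it starts in front of (on the robot's side of) the bay, shifted to the right, clear of the post
- left_end (a point): centre of the blank's left (+y) end face, 15 mm above its underside
- right_end (a point): centre of the blank's right (-y) end face, 15 mm above its underside
- bay: the clamping bay, fixed to the bench: a pale wooden U with its open side towards the robot and a green floor patch (level with the bench, no step). Inside 330 mm long (own y) and 70 mm deep (own x). Origin: centre of the inside, at bench level. Own +x points into the bay: the inner face of the back fence is at x = +35 mm, the mouth at x = -35 mm; the end walls' inner faces are at y = +165 and -165 mm; end walls and fence are 25 mm thick, 35 mm high
- post: round steel post, diameter 24 mm, 50 mm high, fixed to the bench just in front of the left part of the bay's mouth (about 50 mm before the bay's origin and 97 to 109 mm to its left). Origin: centre of its foot. The opening between the post and the bay's right end wall, 250 to 262 mm, is shorter than the blank; behind the post the whole depth of the bay is free
- glue: bystander, loose, leave alone: white glue bottle with orange cap, diameter 52, height 150, standing (mm). Origin: underside near its middle
- jar: bystander, loose, leave alone: amber glass jar with brass lid, diameter 56, height 75, standing (mm). Origin: underside near its middle
- plane: bystander, loose, leave alone: small steel hand plane, 150 x 42 x 38 mm. Origin: underside near its middle
- chisel: bystander, loose, leave alone: slim screwdriver with pale wooden handle, 200 mm long, lying. Origin: underside near its middle
- cup: bystander, loose, leave alone: blue ceramic cup, diameter 70, height 60 (mm). Origin: underside near its middle
- clamp: bystander, loose, leave alone: light wooden-jawed bar clamp, 170 mm long, lying. Origin: underside of its bar's middle
- caul: bystander, loose, leave alone: cork block, 60 x 50 x 22 mm. Origin: underside near its middle

How it is judged:
On the way:
1. the blank's left end is in the bay's mouth and behind the post while its right end is still out in front of the bay (x of left_end in the frame of bay above -0.035 m and y of left_end in the frame of bay above 0.08 m and x of right_end in the frame of bay below -0.045 m), for 0.1 s.
At the end, for the whole second after the job is handed in: The blank lies flat on the bench inside the bay, between its end walls, at rest, both ends within about 9 mm of touching the back fence (x of each of left_end, right_end in the frame of bay above 0.006 m and y of left_end in the frame of bay below 0.168 m and y of right_end in the frame of bay above -0.168 m and height (world z) of blank below 0.004 m and angle between blank's own z axis and vertical below 0.05 rad and linear speed of blank below 0.01 m/s).
It fails at once if the blank is lifted or tipped off the bench (height (world z) of blank above 0.012 m or angle between blank's own z axis and vertical above 0.12 rad).
It fails at once if a bystander is disturbed (moved more than 15 mm) (distance of any of glue, jar, plane, chisel, cup, clamp, caul from where it was at the start of the episode above 0.015 m).
It also fails if it takes over 72 s, if anything falls off the work surface, if the arm or the gripper's body presses on something with over 40 N, if the wrist force passes 120 N, or if a joint passes its speed limit or range.

### The arm

A 6-joint arm with a two-finger parallel gripper is mounted at the origin on the work surface. World frame = base frame: x ahead of the robot, y to its left, z up, the work surface at z = 0. Lengths are in m, angles in rad, forces in N, time in s.
With the tool pointing down it reaches from about 0.375 to 0.9 m from the base axis. Payload 3.1 kg.
Tool frame: the origin (TCP) lies at the centre of the arm's flange, where the gripper is bolted on; the fingertips stand 173 mm ahead of it and the grasp point (between the pads) lies 155 mm ahead of it (tip_extent is the distance from the TCP to the fingertips, in m); z points along the fingers, y is the direction in which the jaws open and shut (so a half turn about z gives the same grasp; the last joint's range is limited). The gripper opens to 85 mm and grips with 20 to 120 N. Pads are 22 mm wide; open, the fingers measure 114 mm over their backs; the gripper's body (76 mm by 85 mm) begins 54 mm behind the grasp point. The pads swing forward as they close: fully open they stand 13 mm farther back than shut.
Start: joints at [1.022, 0.527, 1.433, -0, 1.181, -0.178], TCP at [0.226, 0.583, 0.405] pointing down, gripper open.
Joint ranges: [-3.08, 3.08], [-0.75, 2.2], [0.22, 2.44], [-1.43, 4.57], [0, 2.65], [-2.85, 2.85]. Speed limits (rad/s): [2.79, 2.79, 3.14, 3.14, 3.14, 3.14].

### API

Orientations are given as a unit quaternion [x, y, z, w].
In Python, from station import sense, snapshot, sign_off, tip_extent gives the robot as it stands. The module is installed in compiled form; this text tells all that it offers.
- The arm moves only by the tool servo_tool, never from a script. Its argument "rows" is a list of rows, each a list of 3 entries, a list of its own where there are three numbers: the shift along the tool's x, y, z in mm, then the turn about the tool's z in degrees, then the opening, from -1 (shut) to 1 (fully open), so that 0 is half open. A call has 1 to 8 rows; each row is the pose to reach, as a shift and turn from the pose measured when the call began, along the tool's axes at that moment; what a row does not reach only later rows make up. A row lasts 1/10 s, in which the tool goes at most 50 mm and 8.59 degrees, less where a joint would pass 70% of its speed; a pose out of reach is approached as far as the arm can. A call with a gripper value outside its range is refused whole. The fingers move at their own pace and stop on an object; "force" is the grip in N (left out, the last holds). Time passes only in rows, so rows that repeat a pose let the fingers close. It gives the time, the measured TCP pose, the force and the opening at its end, in the units of the state.
- sense(): the state, without advancing time (a new reading comes with each control period).
- snapshot(name): name is "side" or "top"; returns a dict with "image" (480x640x3 uint8, blue, green, red), "z_map" (480x640 float32, m along the optical axis (not along the pixel's ray), 0 where there is no reading), "vertical_fov" (degrees; the focal length in pixels is half the picture's height over the tangent of half this angle, whatever the lens; pixels are square), "cx", "cy" (the principal point, pixels), "cam_to_world" (4x4, takes a point from camera to world coordinates). Camera axes: x right, y down, z forward; pixel columns grow to the right and rows downward; lengths in m; the calibration is good to about 2 mm. A picture is of the moment at which its call begins.
- sign_off(): hands the job in, once; it reports no verdict.
The state is a dict: "t": time; "q": joint angles; "qd": joint speeds; "tau": joint torques, N m; "tcp_pos": TCP position; "tool_rot": TCP orientation; "force": force on the tool from outside, world axes, zero at the start; "ft_torque": the same for the moment, N m; "finger_gap": opening from 0.0 (shut) to 1.0 (fully open).
Only numpy, scipy, OpenCV 4.12 (cv2) and the standard library are available. Lean on these libraries where they do the work, as an engineer would, in place of code of your own. Each camera call takes 0.05 s, during which the arm holds its last target. There are 200 camera calls.

## Working session

There is one attempt and no reset: what is moved stays moved. The work goes in short steps, Python scripts to look and compute and a tool call to move; the robot and the scene stay as the last step left them, time stands still between calls to the robot, and variables do not carry over. Pictures are saved under pics/ and viewed, about 8 in all and at most 12, crops included, and the job is handed in when it is done.

Besides the shell and the picture viewer there is one more tool, called as name(argument=value, ...) on one line, values as JSON. servo_tool: Moves the arm, as the interface text tells. Its arguments: {"type":"object","properties":{"rows":{"type":"array"},"force":{"type":"number"}},"required":["rows"]}

```bash
mkdir -p pics
cat > h.py <<'E'
import numpy as np, cv2
from station import *
def cam(n):
    s=snapshot(n); s['f']=240/np.tan(np.radians(s['vertical_fov'])/2); return s
def ray(s,u,v,z):
    M=np.array(s['cam_to_world']); d=M[:3,:3]@np.array([(u-s['cx'])/s['f'],(v-s['cy'])/s['f'],1]); o=M[:3,3]
    return o+d*(z-o[2])/d[2]
def cloud(s):
    v,u=np.mgrid[:480,:640]; Z=s['z_map']; P=np.stack([(u-s['cx'])/s['f']*Z,(v-s['cy'])/s['f']*Z,Z],-1)
    M=np.array(s['cam_to_world']); W=P@M[:3,:3].T+M[:3,3]; W[Z==0]=np.nan; return W
E
python3 - <<'E'
from h import *
for n in("top","side"):
    s=cam(n); cv2.imwrite(f"pics/{n}0.png",s['image']); np.save(f"{n}0.npy",s['image']); print(n,s['f'],s['cx'],s['cy'],np.round(s['cam_to_world'],3).tolist())
r=sense();print(r['t'],r['tcp_pos'],r['tool_rot'],r['finger_gap'],tip_extent)
E
```

```text
top 509.9515380003707 318.1380445259896 233.76368404777529 [[-0.02, -0.99, 0.136, 0.409], [-1.0, 0.02, -0.001, -0.006], [-0.002, -0.136, -0.991, 1.35], [0.0, 0.0, 0.0, 1.0]]
side 534.9556128142654 325.9767531592505 246.94669221634982 [[1.0, -0.01, 0.008, 0.569], [-0.013, -0.751, 0.66, -0.834], [-0.001, -0.66, -0.752, 1.0], [0.0, 0.0, 0.0, 1.0]]
0.1 [0.22628926 0.58225931 0.40381149] [ 1.84347540e-01  9.82860612e-01 -9.45360542e-04 -3.30021904e-04] 0.9997243153065855 0.1734
```

View pics/top0.png

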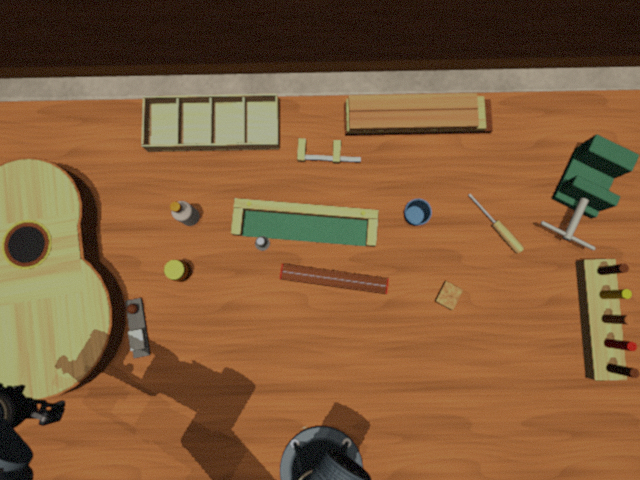

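View pics/side0.png

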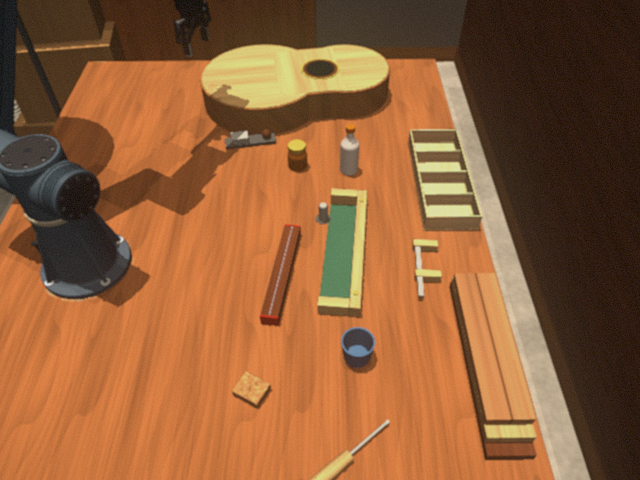

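The top view shows the blank at about (281..388, 264..293), the bay at (233..378, 200..245), and the post at (261,242). The side view agrees: the blank lies in front of the bay, shifted right.

```bash
cat >> h.py <<'E'
def rect(P):
    c,sz,a=cv2.minAreaRect((P*1000).astype(np.float32)); b=cv2.boxPoints((c,sz,a))
    e=b[1]-b[0]; g=b[2]-b[1]; L=e if np.hypot(*e)>np.hypot(*g) else g
    L=L/np.hypot(*L); L=L if L[1]>0 else -L
    return np.array(c),sorted(sz),L
def fit(s,W,box,lo,hi):   # box u0,u1,v0,v1
    m=np.zeros((480,640),np.uint8);u0,u1,v0,v1=box; m[v0:v1,u0:u1]=1
    return (m>0)&(W[...,2]>lo)&(W[...,2]<hi)
E
python3 - <<'E'
from h import *
s=cam("top");W=cloud(s);z=W[...,2]
print('bench z',np.nanmedian(z[300:340,300:400]))
for nm,box,lo,hi in(("bay",(225,390,190,252),.028,.042),("blank",(270,400,255,300),.022,.04),("post",(245,280,228,256),.043,.06)):
    m=fit(s,W,box,lo,hi);c,sz,L=rect(W[m][:,:2]);print(nm,m.sum(),c.round(1),np.round(sz,1),L.round(4),'ang',np.degrees(np.arctan2(-L[0],L[1])).round(2),np.median(z[m]).round(4),W[m].mean(0).round(4))
# blank by colour: red ends etc
hsv=cv2.cvtColor(s['image'],cv2.COLOR_BGR2HSV)
print(hsv[278,300:380:20].tolist(),hsv[320,300])
g=cv2.inRange(hsv,(60,80,30),(95,255,160));g[:190]=0;g[260:]=0;g[:,:225]=0;g[:,390:]=0
v,u=np.nonzero(g);P=np.array([ray(s,a,b,0)[:2] for a,b in zip(u,v)]);c,sz,L=rect(P);print('green',c,sz,L)
o=(z>.01)&(z<.2);o[:,:110]=0;o[:110]=0;o[350:]=0;o[:,530:]=0
n,l,st,ce=cv2.connectedComponentsWithStats(o.astype(np.uint8))
for i in range(1,n):
    if st[i,4]>30: q=W[l==i];print(st[i,:4],q.min(0).round(3),q.max(0).round(3))
E
```

```text
bench z 0.0009021430082061244
bay 1911 [611.7  28.5] [120.6 380.5] [0.1025 0.9947] ang -5.88 0.035 [0.6447 0.0253 0.035 ]
blank 1688 [473.9 -45.9] [ 40.5 280.2] [0.1586 0.9873] ang -9.13 0.0308 [ 0.4735 -0.0464  0.0307]
post 67 [572.6 141.5] [21.6 22.1] [-0.39    0.9208] ang 22.96 0.0497 [0.5727 0.1413 0.0497]
[[10, 169, 122], [10, 158, 121], [11, 137, 125], [11, 164, 120]] [ 12 161 158]
green [612.04760742  29.58738708] [67.55944061279297, 327.92840576171875] [0.10062316 0.9949246 ]
[142 110 137  41] [0.828 0.095 0.01 ] [0.944 0.456 0.06 ]
[345 110 148  25] [ 0.862 -0.486  0.01 ] [ 0.932 -0.085  0.071]
[298 138  63  25] [ 0.785 -0.123  0.011] [0.854 0.043 0.032]
[469 193  55  60] [ 0.532 -0.542  0.011] [ 0.693 -0.412  0.034]
[231 198 148  48] [ 0.557 -0.165  0.01 ] [0.689 0.22  0.046]
[404 198  28  28] [ 0.605 -0.3    0.01 ] [ 0.675 -0.231  0.066]
[170 201  30  25] [0.622 0.308 0.01 ] [0.671 0.357 0.157]
[256 236  11  11] [0.562 0.13  0.011] [0.585 0.153 0.056]
[165 259  27  23] [0.475 0.327 0.01 ] [0.53  0.379 0.083]
[280 263 109  31] [ 0.433 -0.185  0.01 ] [0.516 0.094 0.039]
[110 273  16  77] [0.304 0.497 0.01 ] [0.499 0.538 0.101]
[435 281  28  29] [ 0.389 -0.377  0.01 ] [ 0.461 -0.307  0.031]
[126 298  24  52] [0.302 0.433 0.01 ] [0.433 0.497 0.042]
```

servo_tool(rows=[[[-381,-403,0],-15.4,-1],[[-381,-403,0],-15.4,-1],[[-381,-403,0],-15.4,-1],[[-381,-403,0],-15.4,-1],[[-381,-403,0],-15.4,-1],[[-381,-403,0],-15.4,-1],[[-381,-403,0],-15.4,-1],[[-381,-403,0],-15.4,-1]], force=40)

```text
t: 0.95
tcp_pos: [0.3774, 0.2101, 0.4046]
tool_rot: [0.051, 0.999, -0.001, -0.0]
force: [1.0, 0.6, 0.6]
finger_gap: -0.001
```

```bash
cat >> h.py <<'E'
BY=np.array([.1015,.9948]);BY/=np.hypot(*BY);BX=np.array([BY[1],-BY[0]]);BO=np.array([612.,29.4])
def bay(p): p=np.asarray(p)[...,:2]-BO; return np.stack([p@BX,p@BY],-1)
def status(pic=None):
    r=sense(); p=np.array(r['tcp_pos'])*1000
    from scipy.spatial.transform import Rotation as Rn
    R=Rn.from_quat(r['tool_rot']).as_matrix()
    print('t',round(r['t'],2),'tcp bay',bay(p).round(1),'tip z',(p[2]-173.4).round(1),'tool y vs bay y deg',np.degrees(np.arctan2(R[1,1],R[0,1])-np.arctan2(BY[1],BY[0])).round(2),'tilt',np.degrees(np.arccos(-R[2,2])).round(2),'gap',round(r['finger_gap'],2),'F',np.round(r['force'],1))
    s=cam("top");W=cloud(s);z=W[...,2]; hsv=cv2.cvtColor(s['image'],cv2.COLOR_BGR2HSV)
    # blank top: height band + dark wood colour
    m=(z>.022)&(z<.038)&(hsv[...,0]<16)&(hsv[...,1]>90); m[:190]=0;m[330:]=0;m[:,:225]=0;m[:,420:]=0
    m=cv2.morphologyEx(m.astype(np.uint8),cv2.MORPH_OPEN,np.ones((3,3)))
    n,l,st,ce=cv2.connectedComponentsWithStats(m)
    ks=[i for i in range(1,n) if st[i,4]>60]
    if ks:
        P=bay(W[np.isin(l,ks)]*1000); c,sz,L=rect(P/1000)
        print('blank n',len(ks),len(P),'c',c.round(1),'sz',np.round(sz,1),'theta',np.degrees(np.arctan2(L[0],L[1])).round(2),'left',(c+140*L).round(1),'right',(c-140*L).round(1))
    if pic: cv2.imwrite(f'pics/{pic}.png',cv2.resize(s['image'][170:330,200:440],None,fx=3,fy=3,interpolation=cv2.INTER_CUBIC))
E
python3 -c "
from h import *
status()"
```

```text
t 0.95 tcp bay [-251.8  156. ] tip z 231.2 tool y vs bay y deg 0.0 tilt 0.08 gap -0.0 F [1.  0.6 0.6]
blank n 1 1503 c [-129.8  -89. ] sz [ 40.4 279.5] theta 3.32 left [-121.7   50.7] right [-138.  -228.8]
```

servo_tool(rows=[[[-20,-50,30],0,-1],[[-45,-95,60],0,-1],[[-67,-135,90],0,-1],[[-67,-135,130],0,-1],[[-67,-135,165],0,-1],[[-67,-135,195],0,-1],[[-67,-135,200],0,-1],[[-67,-135,200],0,-1]])

```text
t: 1.8
tcp_pos: [0.4329, 0.0622, 0.205]
tool_rot: [0.054, 0.999, -0.003, -0.0]
force: [0.9, 0.9, 0.2]
finger_gap: -0.003
```

```bash
python3 -c "
from h import *
status()
s=cam('side');cv2.imwrite('pics/s1.png',cv2.resize(s['image'][150:340,180:420],None,fx=3,fy=3))"
```

```text
t 1.8 tcp bay [-181.5   14.5] tip z 31.6 tool y vs bay y deg -0.32 tilt 0.35 gap -0.0 F [0.9 0.9 0.2]
blank n 1 1287 c [-129.9  -88.8] sz [ 40.2 280.1] theta 3.3 left [-121.8   51. ] right [-137.9 -228.5]
```

View pics/s1.png

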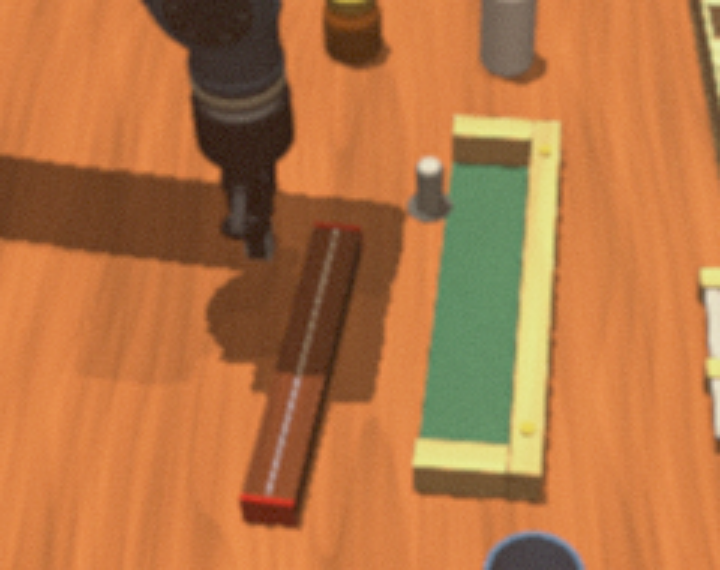

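The crop shows the shut fingertips near (258,250), left of the blank and still above the bench. I'll lower them carefully.

servo_tool(rows=[[[0,3,10],0.3,-1],[[0,5,16],0.3,-1],[[0,5,20],0.3,-1],[[0,5,20],0.3,-1],[[-6,5,20],0.3,-1],[[-12,5,20],0.3,-1],[[-20,5,20],0.3,-1],[[-28,5,20],0.3,-1]])

```text
t: 2.7
tcp_pos: [0.4627, 0.0641, 0.1869]
tool_rot: [0.056, 0.998, -0.003, 0.002]
force: [-1.1, -0.2, 0.9]
finger_gap: -0.002
```

```bash
python3 -c "
from h import *
status()"
```

```text
t 2.7 tcp bay [-152.    19.4] tip z 13.5 tool y vs bay y deg -0.6 tilt 0.44 gap -0.0 F [-1.1 -0.2  0.9]
blank n 1 1026 c [-131.2 -133.6] sz [ 40.5 190.5] theta 4.71 left [-119.7    6. ] right [-142.7 -273.1]
```

servo_tool(rows=[[[-10,0,0],0.6,-1],[[-20,0,0],0.6,-1],[[-30,0,0],0.6,-1],[[-40,0,0],0.6,-1],[[-50,0,0],0.6,-1],[[-60,0,0],0.6,-1],[[-66,0,0],0.6,-1],[[-66,0,0],0.6,-1]])

```text
t: 3.55
tcp_pos: [0.5311, 0.0562, 0.1876]
tool_rot: [0.061, 0.998, -0.003, 0.005]
force: [-1.1, 0.4, 0.0]
finger_gap: 0.003
```

```bash
sed -i "s|^        print('blank n'.*|        l=max(sz)*1000; c=c; print('blank px',len(P),'sz',np.round(sz,1),'theta',np.degrees(np.arctan2(L[0],L[1])).round(2))\n        Rr=c-L*max(sz)/2; Ll=c+L*max(sz)/2; print(' right-anchored: left',(Rr+280*L).round(1),'right',Rr.round(1),' \| left-anchored: left',Ll.round(1),'right',(Ll-280*L).round(1))|" h.py; python3 -c "
from h import *
status()"
```

```text
t 3.55 tcp bay [-83.2  18.5] tip z 14.2 tool y vs bay y deg -1.22 tilt 0.68 gap 0.0 F [-1.1  0.4  0. ]
blank px 1032 sz [ 40.3 199.6] theta 25.86
 right-anchored: left [-32.4  35.9] right [-154.6 -216.1]  | left-anchored: left [-67.5 -36.5] right [-189.6 -288.4]
```

servo_tool(rows=[[[15,0,0],0,-1],[[30,-10,-35],0,-1],[[50,-50,-50],4,-1],[[65,-95,-50],9,-1],[[75,-140,-50],14,-1],[[81,-185,-50],19,-1],[[81,-230,-50],24.7,-1],[[81,-268,-50],24.7,-1]])

```text
t: 4.4
tcp_pos: [0.4158, -0.2013, 0.2386]
tool_rot: [0.275, 0.961, -0.002, 0.005]
force: [1.8, -0.3, -0.8]
finger_gap: 0.002
```

```bash
python3 -c "
from h import *
status()"
```

```text
t 4.4 tcp bay [-171.8 -249.4] tip z 65.2 tool y vs bay y deg -26.08 tilt 0.63 gap 0.0 F [ 1.8 -0.3 -0.8]
blank px 767 sz [ 40.4 150.6] theta 25.71
 right-anchored: left [ 23.6 152.9] right [-97.9 -99.4]  | left-anchored: left [-32.5  36.3] right [-154. -216.]
```

servo_tool(rows=[[[0,0,25],0,-1],[[0,0,45],0,-1],[[0,0,52],0,-1],[[0,0,52],0,-1],[[0,8,52],0,-1],[[1,16,52],0,-1],[[1,24,52],0,-1],[[1,32,52],0,-1]])

```text
t: 5.25
tcp_pos: [0.4344, -0.1786, 0.1872]
tool_rot: [0.275, 0.961, -0.005, 0.009]
force: [-2.0, -4.7, 0.8]
finger_gap: 0.0
```

```bash
python3 -c "
from h import *
status()"
```

```text
t 5.25 tcp bay [-155.6 -225. ] tip z 13.8 tool y vs bay y deg -26.12 tilt 1.12 gap 0.0 F [-2.  -4.7  0.8]
blank px 493 sz [40.2 96.2] theta 25.6
 right-anchored: left [ 47.1 203.1] right [-73.9 -49.4]  | left-anchored: left [-32.3  37.3] right [-153.3 -215.2]
```

servo_tool(rows=[[[0,8,0],0,-1],[[0,16,0],0,-1],[[0,24,0],0,-1],[[0,32,0],0,-1],[[0,40,0],0,-1],[[0,48,0],0,-1],[[0,52,0],0,-1]])

```text
t: 6.0
tcp_pos: [0.4625, -0.133, 0.1869]
tool_rot: [0.274, 0.962, -0.004, 0.009]
force: [-1.4, -2.0, 1.7]
finger_gap: -0.004
```

```bash
python3 -c "
from h import *
status('p2')"
```

```text
t 6.0 tcp bay [-132.2 -176.8] tip z 13.5 tool y vs bay y deg -26.03 tilt 1.1 gap -0.0 F [-1.4 -2.   1.7]
blank px 265 sz [38.9 53.1] theta 26.14
 right-anchored: left [ 88.  289.9] right [-35.4  38.5]  | left-anchored: left [-12.   86.2] right [-135.3 -165.2]
```

View pics/p2.png

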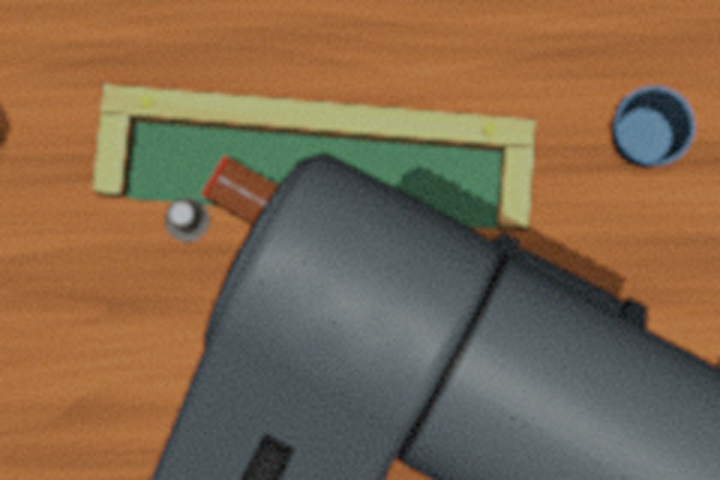

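The blank's left end (crop 215,175) is entering the bay beside the post (185,215) with room to spare. I'll keep pushing.

servo_tool(rows=[[[0,8,0],0,-1],[[0,16,0],0,-1],[[0,24,0],0,-1],[[0,32,0],0,-1],[[0,40,0],0,-1],[[0,44,0],0,-1],[[0,44,0],0,-1]])

```text
t: 6.75
tcp_pos: [0.4861, -0.0947, 0.1867]
tool_rot: [0.274, 0.962, -0.004, 0.009]
force: [0.1, -0.1, -1.6]
finger_gap: 0.002
```

servo_tool(rows=[[[0,-20,0],0,-1],[[0,-40,-30],0,-1],[[0,-60,-60],0,-1],[[20,-80,-60],0,-1],[[50,-80,-60],0,-1],[[80,-80,-60],0,-1]])

```text
t: 7.35
tcp_pos: [0.3743, -0.1201, 0.2458]
tool_rot: [0.275, 0.961, -0.004, 0.009]
force: [-1.3, 0.4, 0.2]
finger_gap: 0.002
```

```bash
python3 -c "
from h import *
status('p3')"
```

```text
t 7.35 tcp bay [-221.3 -172.8] tip z 72.4 tool y vs bay y deg -26.1 tilt 1.2 gap 0.0 F [-1.3  0.4  0.2]
blank px 1473 sz [ 40.6 279.9] theta 24.5
 right-anchored: left [  6.  128.7] right [-110.1 -126.1]  | left-anchored: left [  5.9 128.5] right [-110.2 -126.3]
```

servo_tool(rows=[[[-10,40,0],-4,-1],[[-20,80,0],-8,-1],[[-31,116,0],-14,-1],[[-31,116,25],-14,-1],[[-31,116,50],-14,-1],[[-31,116,58],-14,-1],[[-31,116,58],-14,-1]])

```text
t: 8.1
tcp_pos: [0.4565, -0.0341, 0.1863]
tool_rot: [0.155, 0.988, -0.002, 0.001]
force: [0.2, -0.8, 0.4]
finger_gap: 0.001
```

```bash
python3 -c "
from h import *
status()"
```

```text
t 8.1 tcp bay [-148.3  -79. ] tip z 12.9 tool y vs bay y deg -12.05 tilt 0.3 gap 0.0 F [ 0.2 -0.8  0.4]
blank px 1087 sz [ 40.1 260.7] theta 23.88
 right-anchored: left [ 12.2 147.3] right [-101.1 -108.7]  | left-anchored: left [  4.4 129.6] right [-108.9 -126.4]
```

servo_tool(rows=[[[-12,0,0],0,-1],[[-24,0,0],0,-1],[[-36,0,0],0,-1],[[-48,0,0],0,-1],[[-60,-1,0],0,-1],[[-72,-1,0],0,-1],[[-82,-2,0],0,-1],[[-87,-2,0],0,-1]])

```text
t: 8.95
tcp_pos: [0.5401, -0.0635, 0.1874]
tool_rot: [0.156, 0.988, -0.003, 0.003]
force: [-0.1, 0.4, 0.5]
finger_gap: 0.0
```

```bash
python3 -c "
from h import *
status('p4')"
```

```text
t 8.95 tcp bay [-62.1 -99.7] tip z 14.0 tool y vs bay y deg -12.08 tilt 0.42 gap 0.0 F [-0.1  0.4  0.5]
blank px 641 sz [ 37.3 174.4] theta 5.66
 right-anchored: left [  2.4 243.7] right [-25.2 -34.9]  | left-anchored: left [ -8.  138.6] right [ -35.6 -140.1]
```

View pics/p4.png

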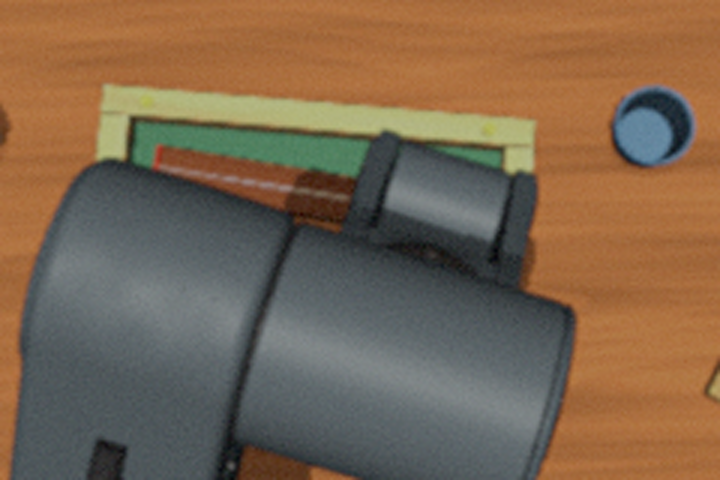

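The left end is at crop (158,160), behind the post, and the right end is swinging in well clear of the right wall. I'll continue.

servo_tool(rows=[[[-10,2,0],-3,-1],[[-20,4,0],-6,-1],[[-30,6,0],-9,-1],[[-38,8,0],-12,-1],[[-44,9,0],-12,-1],[[-44,9,0],-12,-1]])

```text
t: 9.6
tcp_pos: [0.5826, -0.0674, 0.187]
tool_rot: [0.052, 0.999, -0.002, -0.002]
force: [-5.5, 1.2, 2.7]
finger_gap: -0.0
```

```bash
python3 -c "
from h import *
status()"
```

```text
t 9.6 tcp bay [-19.4 -99.3] tip z 13.6 tool y vs bay y deg -0.09 tilt 0.31 gap -0.0 F [-5.5  1.2  2.7]
blank px 508 sz [ 37.5 154.9] theta -2.14
 right-anchored: left [ -8.5 249. ] right [  2.  -30.8]  | left-anchored: left [ -3.8 124. ] right [   6.7 -155.8]
```

servo_tool(rows=[[[20,0,0],0,-1],[[48,5,-10],0,-1],[[48,50,-10],0,-1],[[48,95,-10],0,-1],[[48,140,-10],0,-1],[[48,164,-5],0,-1],[[48,164,0],0,-1],[[40,164,0],0,-1]])

```text
t: 10.45
tcp_pos: [0.5583, 0.1004, 0.1856]
tool_rot: [0.051, 0.999, -0.002, -0.004]
force: [-0.3, -0.4, 0.3]
finger_gap: 0.0
```

servo_tool(rows=[[[-8,0,0],0,-1],[[-16,0,0],0,-1],[[-24,0,0],0,-1],[[-32,0,0],0,-1],[[-38,0,0],0,-1],[[-42,0,0],0,-1],[[-42,0,0],0,-1]])

```text
t: 11.15
tcp_pos: [0.6008, 0.0959, 0.1853]
tool_rot: [0.051, 0.999, -0.002, -0.003]
force: [0.3, 0.2, 0.1]
finger_gap: 0.002
```

```bash
python3 -c "
from h import *
status()"
```

```text
t 11.15 tcp bay [-17.9  65. ] tip z 11.9 tool y vs bay y deg -0.03 tilt 0.43 gap 0.0 F [0.3 0.2 0.1]
blank px 746 sz [ 40.5 149. ] theta 0.42
 right-anchored: left [ 14.3 144.3] right [  12.3 -135.7]  | left-anchored: left [13.4 13.3] right [  11.3 -266.7]
```

servo_tool(rows=[[[12,0,0],0,-1],[[12,-40,0],0,-1],[[12,-75,0],0,-1],[[12,-75,0],0,-1],[[4,-75,0],0,-1],[[-1,-75,0],0,-1],[[-4,-75,0],0,-1],[[-4,-75,0],0,-1]])

```text
t: 12.0
tcp_pos: [0.5958, 0.0221, 0.1853]
tool_rot: [0.05, 0.999, -0.002, -0.006]
force: [-4.4, -1.5, 2.6]
finger_gap: -0.001
```

servo_tool(rows=[[[20,0,0],0,-1],[[45,0,0],0,-1],[[80,0,-30],0,-1],[[120,0,-70],0,-1],[[160,0,-110],0,-1],[[160,0,-110],0,-1]])

```text
t: 12.6
tcp_pos: [0.4351, 0.0399, 0.2994]
tool_rot: [0.049, 0.999, -0.002, -0.005]
force: [-0.4, -0.3, -0.0]
finger_gap: -0.001
```

```bash
python3 -c "
from h import *
status('p5')"
```

```text
t 12.6 tcp bay [-177.1   -7.5] tip z 126.0 tool y vs bay y deg 0.21 tilt 0.66 gap -0.0 F [-0.4 -0.3 -0. ]
blank px 1419 sz [ 40.2 280. ] theta 0.21
 right-anchored: left [ 13.8 144. ] right [  12.8 -136. ]  | left-anchored: left [ 13.8 144.1] right [  12.8 -135.9]
```

View pics/p5.png

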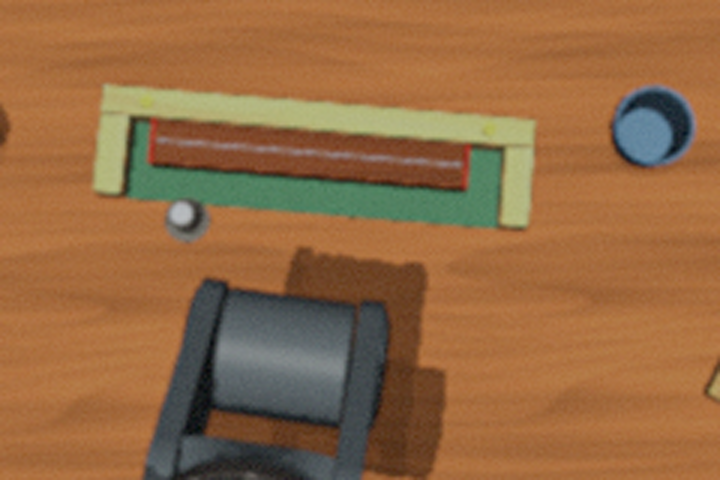

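The blank lies along the fence, from crop (152,140) to (467,165), inside both end walls, and the hand is clear. Handing it in.

```bash
python3 -c "
from station import *
print(sign_off())"
```

```text
the job is handed in; nothing more can be done
None
```

The blank is lying flush against the bay's back fence, and I handed the job in at about 12.6 s. The interface gives no verdict.

I used only the shut fingers. First I swung the blank's left end forward to about 26°, then slid the blank lengthwise so the left end went in behind the post. Then I swung the right end in and pressed left of centre and at the middle until it was flush.

| Check | Left end (x, y in the bay, mm) | Right end (x, y in the bay, mm) | Requirement |
|---|---|---|---|
| On the way, hand lifted off | 6, 129 | -110, -126 | left x above -35 and y above 80; right x below -45 |
| Last view, hand retracted | 14, 144 | 13, -136 | both x above 6; y between ±168 |

- **Agreement:** the two ends differ by about 1 mm and the angle to the fence is 0.2°. That is about 1–2 mm short of the ideal 15 mm, which is within the camera's stated error.
- **Forces:** the readings I took between moves were all under about 6 N.
- **Not measured at the end:** I did not re-measure the bystander objects. The path stayed clear of them. The last picture shows only the cup and the edges of two others.
- **Disagreements:** while the hand hid part of the blank, some estimates were off, such as a blank length of 150 mm. In those frames I used only the end I could see.

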